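# Put a sample tube away in the sliding-lid case

### The arm

A 6-joint arm with a two-finger parallel gripper is mounted at the origin on a cart in front of the work surface, level with it; the furniture and walls round the work are solid. World frame = base frame: x ahead of the robot, y to its left, z up, the work surface at z = 0. Lengths are in m, angles in rad, forces in N, time in s.
With the tool pointing down it reaches from about 0.35 to 0.775 m from the base axis. Payload 5.5 kg.
Tool frame: the origin (TCP) lies midway between the tips of the shut fingers; the grasp point (between the pads) lies 19 mm behind it; z points along the fingers, y is the direction in which the jaws open and shut (so a half turn about z gives the same grasp; the last joint's range is limited). The gripper opens to 85 mm and grips with 20 to 120 N. Pads are 22 mm wide; open, the fingers measure 114 mm over their backs; the gripper's body (76 mm by 85 mm) begins 54 mm behind the grasp point. The pads swing forward as they close: fully open they stand 13 mm farther back than shut.
Start: joints at [-1.423, 0.313, 0.046, 1.304, 0, 1.431], TCP at [0.163, -0.551, 0.231] pointing down, gripper open.
Joint ranges: [-2.76, 2.76], [-0.86, 1.69], [-1.03, 1.26], [-2.2, 2.34], [-1.47, 1.5], [-3.14, 3.14]. Speed limits (rad/s): [2.57, 2.57, 3.14, 3.14, 3.14, 3.14].

### API

Orientations are given as a unit quaternion [w, x, y, z].
In Python, from workcell import env gives the robot as it stands.
- The arm moves only by the shell command python3 -m pendant 'ROWS' [FORCE]. ROWS is JSON, a list of rows, each a list of 3 entries, a list of its own where there are three numbers: the shift along the tool's x, y, z each as a share of 20 mm, from -1 to 1, then the turn about the tool's z as a share of 6 degrees, from -1 to 1, then the closure, from -1 (fully open) to 1 (shut). In form: [[[tx, ty, tz], turn, claw], ...]. A call has 1 to 12 rows; each row shifts and turns the commanded pose from where the row before left it, along the tool's axes as they then stand; what a row does not reach is not made up. A row lasts 1/8 s, in which the tool goes at most 62.5 mm and 10.7 degrees, less where a joint would pass 70% of its speed; a pose out of reach is approached as far as the arm can. A call with a number of a shift or a turn outside -1 to 1 is refused whole. A call with a gripper value outside its range is refused whole. The fingers move at their own pace and stop on an object; FORCE is the grip in N (left out, the last holds). Time passes only in rows, so rows that do not move let the fingers close. It gives the time, the measured TCP pose, the force and the opening at its end, in the units of the state.
- env.get_state(): the state, without advancing time (a new reading comes with each control period).
- env.read_camera(name): name is "scene" or "top" or "wrist"; returns a dict with "color" (400x640x3 uint8, blue, green, red), "mtx" (3x3 intrinsics, pixels), "k1" (the pictures are not rectified: a ray, as slopes to the right and down, at radius r is drawn at 1 + k1 r^2 times it, then the intrinsics apply), "view" (4x4, takes a point from world to camera coordinates). Camera axes: x right, y down, z forward; pixel columns grow to the right and rows downward; lengths in m; the calibration is good to about 2 mm. A picture is of the moment at which its call begins. There is no depth.
- env.hand_in(): hands the job in, once; it reports no verdict.
Trained networks look in the newest picture that a camera, given by its name, has taken for a name from the list of things; names that differ only in an ending like _2 or _b are one class to them, and where a whole thing is asked for, a point or a joint stands for the part that bears it (a point fixed in the world has none). Each returns a list of dicts, best first, with "p" (0 to 1); they miss things now and then, are a little off and sometimes report something else, mostly with a low value. They report only what shows in the picture. A call takes as long as a camera call.
- env.boxes_of(camera, thing): "location" ([column, row] in pixels, amid what is visible of it).
- env.cut_out(camera, thing): "region" (400x640 bool, what is visible of it) and "location" ([column, row] in pixels, amid what is visible of it).
The state is a dict: "clock": time; "joint_pos": joint angles; "qvel": joint speeds; "tau": joint torques, N m; "tcp_pos": TCP position; "orientation": TCP orientation; "wrist_force": force on the tool from outside, world axes, zero at the start; "ft_torque": the same for the moment, N m; "finger_gap": finger opening in m.
Only numpy, scipy, OpenCV 4.12 (cv2) and the standard library are available. Lean on these libraries where they do the work, as an engineer would, in place of code of your own. Each camera call takes 0.05 s, during which the arm holds its last target.

### The job

Lay the blue-capped sample tube in the open well of the white sample case, then slide the case's flush blue lid fully shut over it. The lid has no handle: press a fingertip down on its ribbed top and drag it along by friction, but gently, as the sprung seal under it is spoilt by more than about 16 N. Leave the white- and yellow-capped tubes where they lie.

Things in the scene. Friction and masses are not known exactly. Their poses are not given: they have to be found in the camera images.
- case: White sample case, 216 x 116 x 48 mm, fixed to the table. Origin: centre of its underside; z up; +x is the way the lid slides shut; y across. End walls and side rails are 10 mm thick and rise to z = 44 mm. The blue lid (94 mm wide, 5 mm thick) runs in the recess between the rails. The case itself must not be pressed with more than about 20 N.
- well (a point): Point on the floor of the well, midway along (case x = 63 mm, y = 0, z = 12 mm). With the lid fully open the well is open from case x = 28 to 98 mm and y = -44 to 44 mm; its floor is 32 mm below the rails.
- strip (a point): Point fixed on the case at rail height (case x = 8 mm, y = 0, z = 44 mm), mid-way above the strip of lid that shows when it is open. It does not move with the lid. The lid's real top lies 0 to 6 mm below this height, differently each time and not measured: find it by touch.
- cover_edge (a point): Middle of the front edge of the fixed white cover, on its top (case x = -10 mm, y = 0, z = 48 mm). The cover lies over case x = -108 to -10 mm; the lid slides under it. The ribbed lid top shows from here to its leading edge at case x = 28 mm + the value of joint lid.
- lid (a joint): Slide of the lid along the case's +x, in m: 0 = fully open, 0.070 = fully shut on its end stop. It stays where left. Dragging it takes about 4 N sideways; a finger has to press with some 9 N or it slips over the smooth top; the ribs are too low to push.
- lid_press (a joint): How far the lid is pressed down into its sprung seal from where it rests, in m: 0 = untouched, up to 0.006. The spring gives 1 mm per 10 N, so 0.0012 is about 12 N; beyond 0.0019 (about 19 N) the seal is spoilt. It springs back when let go. The reading is too coarse to steer by: go by the force felt.
- tube_blue: Sample tube with a blue cap, 12 x 45 x 12 mm, lying on the table, long axis along its own y. Origin: centre of its underside as it lies, 6 mm below its axis at the start.
- tube_white: The same with a white cap; leave it alone.
- tube_yellow: The same with a yellow cap; leave it alone.

How it is judged:
On the way:
1. the blue-capped tube lies released in the well while the lid is still open (x of tube_blue in the frame of case between 0.02 and 0.1 m and y of tube_blue in the frame of case between -0.046 and 0.046 m and z of tube_blue in the frame of case below 0.033 m and contact force between the fingers and tube_blue below 0.1 N and value of joint lid below 0.04 m), for 0.2 s.
At the end, for the whole second after the job is handed in: The blue-capped tube lies at rest in the well of the case, the lid over it is shut to within 3 mm of its end stop, and the white- and yellow-capped tubes are within 30 mm of where they lay (x of tube_blue in the frame of case between 0.02 and 0.1 m and y of tube_blue in the frame of case between -0.046 and 0.046 m and z of tube_blue in the frame of case below 0.033 m and linear speed of tube_blue below 0.02 m/s and value of joint lid above 0.067 m and distance of each of tube_white, tube_yellow from where it was at the start of the episode below 0.03 m); the robot touches nothing.
It fails at once if the lid's seal is pressed in by more than 1.9 mm (about 19 N), or the case itself is loaded with more than 25 N (value of joint lid_press above 0.0019 m or contact force between case and anything else above 25 N).
It fails at once if the white- or yellow-capped tube is moved by more than 30 mm (distance of any of tube_white, tube_yellow from where it was at the start of the episode above 0.03 m).
It also fails if it takes over 61 s, if anything falls off the work surface, if the arm or the gripper's body presses on something with over 40 N, if the wrist force passes 120 N, or if a joint passes its speed limit or range.

## Working session

There is one attempt and no reset: what is moved stays moved. The work goes in short steps, Python scripts to look and compute and a shell command to move; the robot and the scene stay as the last step left them, time stands still between calls to the robot, and variables do not carry over. Pictures are saved under pics/ and viewed, and the job is handed in when it is done.

```bash
ls; mkdir -p pics; cat > h.py <<'E'
import numpy as np, cv2
from workcell import env
from scipy.spatial.transform import Rotation as R
def cam(n,save=None):
    d=env.read_camera(n)
    if save: cv2.imwrite('pics/'+save+'.png',d['color'])
    return d
def ray(d,px,z):
    K=np.array(d['mtx'],float);V=np.array(d['view'],float)
    xd=(px[0]-K[0,2])/K[0,0];yd=(px[1]-K[1,2])/K[1,1]
    x,y=xd,yd
    for _ in range(30):
        s=1+d['k1']*(x*x+y*y);x,y=xd/s,yd/s
    Rm=V[:3,:3];o=-Rm.T@V[:3,3];v=Rm.T@np.array([x,y,1.])
    return o+v*(z-o[2])/v[2]
def proj(d,p):
    V=np.array(d['view']);K=np.array(d['mtx']);c=V[:3,:3]@np.array(p)+V[:3,3]
    x,y=c[:2]/c[2];s=1+d['k1']*(x*x+y*y)
    return np.array([K[0,0]*x*s+K[0,2],K[1,1]*y*s+K[1,2]])
E
python3 - <<'E'
from h import *
s=env.get_state()
for k,v in s.items(): print(k,np.round(v,4))
for n in ['scene','top','wrist']:
    d=cam(n,n+'0')
    print(n,d['k1'],np.round(d['view'],3).tolist())
    for t in ['case','well','strip','cover_edge','tube_blue','tube_white','tube_yellow']:
        print(t,[(round(b['p'],2),np.round(b['location'],1).tolist()) for b in env.boxes_of(n,t)])
E
```

```text
pics
clock 0.0
joint_pos [-1.4226  0.314   0.045   1.3036  0.      1.4312]
qvel [-0.0013 -0.0028  0.0015  0.0004  0.001  -0.0005]
tau [-5.00000e-04 -4.80630e+01  2.98531e+01  1.92000e-02 -1.00000e-04
 -0.00000e+00]
tcp_pos [ 0.1631 -0.5509  0.2304]
orientation [-9.000e-04  9.897e-01  1.434e-01 -0.000e+00]
wrist_force [-0.5729 -0.1903  0.3559]
ft_torque [0.0166 0.0159 0.049 ]
finger_gap 0.0853
scene 0.017350334247292844 [[0.449, -0.893, 0.01, -0.264], [-0.433, -0.227, -0.872, 0.269], [0.782, 0.388, -0.489, 0.491], [0.0, 0.0, 0.0, 1.0]]
case [(0.57, [296.0, 208.3])]
well [(0.72, [293.1, 204.0])]
strip [(0.89, [296.1, 204.1])]
cover_edge [(0.82, [295.1, 207.4])]
tube_blue [(0.59, [404.3, 229.2])]
tube_white [(0.71, [462.9, 263.4]), (0.5, [293.9, 204.9])]
tube_yellow [(0.41, [387.3, 258.7])]
top -0.08182018335616927 [[-0.115, -0.993, -0.004, 0.005], [-0.973, 0.114, -0.2, 0.525], [0.199, -0.019, -0.98, 0.85], [0.0, 0.0, 0.0, 1.0]]
case [(0.92, [275.7, 204.9])]
well [(0.68, [277.2, 207.6])]
strip [(0.68, [272.4, 207.1])]
cover_edge [(0.93, [277.4, 205.4])]
tube_blue []
tube_white []
tube_yellow [(0.47, [379.2, 227.1]), (0.39, [274.8, 208.2])]
wrist -0.049740027336875395 [[0.285, -0.959, -0.0, -0.575], [-0.907, -0.269, 0.325, -0.043], [-0.312, -0.093, -0.946, 0.381], [0.0, 0.0, 0.0, 1.0]]
case []
well []
strip []
cover_edge []
tube_blue []
tube_white []
tube_yellow []
```

View pics/scene0.png

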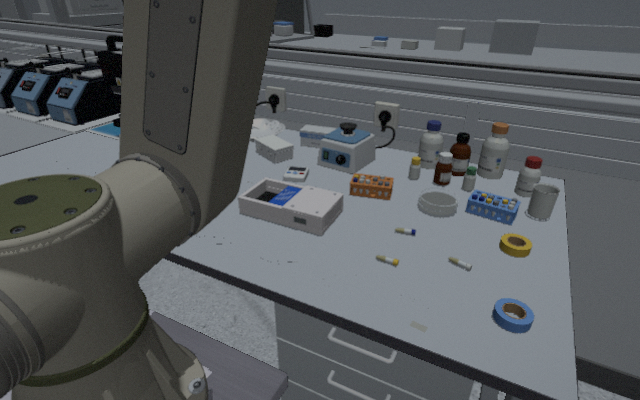

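View pics/top0.png

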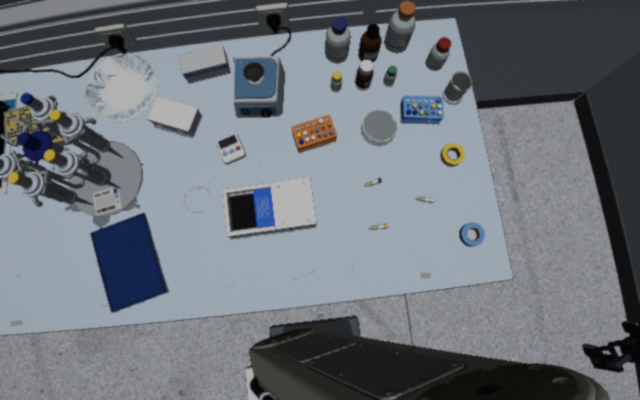

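```bash
python3 - <<'E'
from h import *
d=cam('top')
a=d['color'][165:250,210:450]
cv2.imwrite('pics/c1.png',cv2.resize(a,None,fx=3.3,fy=3.3,interpolation=cv2.INTER_CUBIC))
for px in [(224,194),(313,180),(316,228),(227,236)]: print(px,ray(d,px,.045).round(3))
for px in [(374,182),(379,227),(425,199)]: print(px,ray(d,px,.006).round(3))
d=cam('scene')
a=d['color'][170:275,230:480]
cv2.imwrite('pics/c2.png',cv2.resize(a,None,fx=3.2,fy=3.2,interpolation=cv2.INTER_CUBIC))
for px in [(404,231),(387,260),(460,264)]: print(px,ray(d,px,.006).round(3))
E
```

```text
(224, 194) [0.564 0.162 0.045]
(313, 180) [ 0.573 -0.056  0.045]
(316, 228) [ 0.456 -0.05   0.045]
(227, 236) [0.461 0.162 0.045]
(374, 182) [ 0.56  -0.21   0.006]
(379, 227) [ 0.445 -0.206  0.006]
(425, 199) [ 0.502 -0.332  0.006]
(404, 231) [ 0.557 -0.204  0.006]
(387, 260) [ 0.444 -0.204  0.006]
(460, 264) [ 0.497 -0.332  0.006]
```

View pics/c1.png

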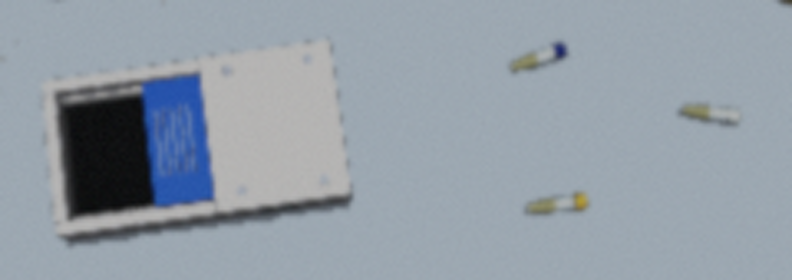

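View pics/c2.png

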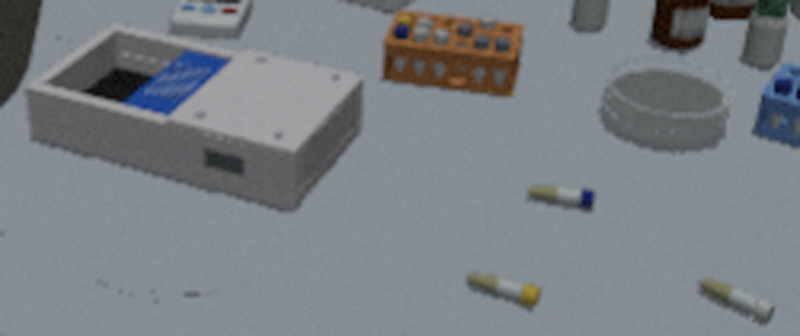

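```bash
python3 - <<'E'
from h import *
from scipy.optimize import least_squares
T=cam('top');S=cam('scene')
tp=[((330,40),(-108,-58,48)),((350,195),(-108,58,48)),((43,82),(108,-58,44)),((57,232),(108,58,44)),((202,73),(-10,-47,46)),((213,202),(-10,47,46)),((142,82),(28,-47,42)),((155,206),(28,47,42))]
sp=[((30,90),(108,58,44)),((113,25),(108,-58,44)),((360,75),(-108,-58,48)),((297,150),(-108,58,48)),((290,208),(-108,58,0)),((32,138),(108,58,0)),((362,117),(-108,-58,0))]
def W(q,m):
    m=np.array(m)/1e3;c,s=np.cos(q[2]),np.sin(q[2])
    return [q[0]+c*m[0]-s*m[1],q[1]+s*m[0]+c*m[1],m[2]]
def f(q,w=(1,1)):
    r=[]
    for p,m in tp: r+=list(w[0]*(proj(T,W(q,m))-(np.array(p)/3.3+[210,165])))
    for p,m in sp: r+=list(w[1]*(proj(S,W(q,m))-(np.array(p)/3.2+[230,170])))
    return np.array(r)
for w in [(1,1),(1,0),(0,1)]:
    o=least_squares(f,[.51,.055,1.57],kwargs=dict(w=w),loss='soft_l1')
    print(w,o.x.round(4),np.degrees(o.x[2]).round(2));
    print(f(o.x).reshape(-1,2).round(1).tolist())
    for m in [(63,0,12),(8,0,44)]: print(np.round(W(o.x,m),4))
# tubes
for d,off,k,ps in [(T,(210,165),3.3,[((513,68),(565,48)),((527,209),(587,200)),((680,110),(738,117))]),(S,(230,170),3.2,[((529,190),(594,198)),((469,281),(538,294)),((700,285),(770,312))])]:
  for a,b in ps:
    A=ray(d,np.array(a)/k+off,.006);B=ray(d,np.array(b)/k+off,.006)
    print('mid',((A+B)/2).round(4),'len',np.linalg.norm(A-B).round(4),'ang',np.degrees(np.arctan2(*(B-A)[1::-1])).round(1))
E
```

```text
(1, 1) [0.5208 0.0574 1.593 ] 91.27
[[-0.2, -0.2], [0.4, -0.2], [-1.0, -0.5], [-0.9, 1.2], [-0.8, -0.2], [0.4, -1.1], [2.1, -0.4], [2.3, 0.1], [-2.4, -1.6], [-0.3, -1.2], [1.4, -0.0], [-0.9, 0.3], [1.2, 1.3], [-1.1, -0.1], [0.1, 4.6]]
[0.5194 0.1204 0.012 ]
[0.5206 0.0654 0.044 ]
(1, 0) [0.5204 0.0576 1.5866] 90.91
[[-0.1, 0.2], [0.2, 0.3], [-0.9, -0.6], [-1.2, 1.1], [-0.8, 0.0], [0.1, -0.9], [2.1, -0.3], [2.1, 0.2], [-2.5, -1.7], [-0.2, -1.2], [1.3, 0.2], [-1.3, 0.5], [0.8, 1.5], [-1.2, -0.3], [-0.0, 4.8]]
[0.5194 0.1206 0.012 ]
[0.5203 0.0656 0.044 ]
(0, 1) [0.5224 0.0576 1.603 ] 91.84
[[-0.6, -1.2], [0.4, -1.3], [-1.3, -0.6], [-0.7, 0.9], [-1.2, -0.8], [0.4, -1.8], [1.8, -0.9], [2.4, -0.5], [-2.1, -1.6], [-0.4, -1.3], [1.5, -0.6], [-0.1, -0.2], [1.9, 0.7], [-0.8, -0.2], [0.3, 4.0]]
[0.5203 0.1206 0.012 ]
[0.5221 0.0656 0.044 ]
mid [ 0.5591 -0.2083  0.006 ] len 0.0436 ang -75.3
mid [ 0.4453 -0.2052  0.006 ] len 0.046 ang -88.3
mid [ 0.5008 -0.3317  0.006 ] len 0.045 ang -103.7
mid [ 0.5602 -0.2065  0.006 ] len 0.0433 ang -75.3
mid [ 0.4451 -0.2047  0.006 ] len 0.0419 ang -80.0
mid [ 0.4993 -0.3312  0.006 ] len 0.0425 ang -99.4
```

```bash
python3 -m pendant '[[[1,-0.45,0],0,-1],[[1,-0.45,0],0,-1],[[1,-0.45,0],0,-1],[[1,-0.45,0],0,-1],[[1,-0.45,0],0,-1],[[1,-0.45,0],0,-1],[[1,-0.45,0],0,-1],[[1,-0.45,0],0,-1],[[1,-0.45,0],0,-1],[[1,-0.45,0],0,-1],[[1,-0.45,0],0,-1],[[1,-0.45,0],0,-1]]' 40
```

```text
clock: 2.9
tcp_pos: [0.3638, -0.3782, 0.2314]
orientation: [0.0, 0.99, 0.144, 0.0]
wrist_force: [-0.2, -0.9, 0.3]
finger_gap: 0.0856
```

```bash
python3 -m pendant '[[[1,-0.45,0],0,-1],[[1,-0.45,0],0,-1],[[1,-0.45,0],0,-1],[[1,-0.45,0],0,-1],[[1,-0.45,0],0,-1],[[1,-0.45,0],0,-1],[[1,-0.45,0],0,-1],[[1,-0.45,0],0,-1],[[1,-0.45,0],0,-1],[[0,0,0],-1,-1],[[0,0,0],-1,-1],[[0,0,0],-1,-1]]'
python3 -m pendant '[[[0,0,0],-1,-1],[[0,0,0],-1,-1],[[0,0,0],-1,-1],[[0,0,0],-1,-1],[[0,0,0],-1,-1],[[0,0,0],-1,-1],[[0,0,0],-1,-1],[[0,0,0],-1,-1],[[0,0,0],-1,-1],[[0,0,0],-1,-1],[[0,0,0],-1,-1],[[0,0,0],-0.75,-1]]'
```

```text
clock: 4.4
tcp_pos: [0.5126, -0.2496, 0.2313]
orientation: [0.0, 0.954, 0.299, -0.0]
wrist_force: [-0.1, 0.4, 0.6]
finger_gap: 0.0855
clock: 5.9
tcp_pos: [0.5126, -0.2497, 0.2314]
orientation: [0.0, 0.607, 0.794, -0.0]
wrist_force: [-1.1, -0.4, -0.7]
finger_gap: 0.0853
```

```bash
cat >> h.py <<'E'
def st():
    s=env.get_state();q=np.array(s['orientation']);r=R.from_quat([q[1],q[2],q[3],q[0]]).as_matrix()
    print('t',round(s['clock'],2),'tcp',np.round(s['tcp_pos'],4),'yaw',np.degrees(np.arctan2(r[1,0],r[0,0])).round(2),'tz',r[:,2].round(3),'F',np.round(s['wrist_force'],2),'gap',round(s['finger_gap'],4))
    return s,r
def to(p):
    s,r=st();d=r.T@(np.array(p)-s['tcp_pos']);print('tool shift mm',(d*1e3).round(1),'shares',(d/.02).round(2))
E
python3 - <<'E'
from h import *
to([.5597,-.2075,.10])
d=cam('wrist','w1'); print([(b['p'],b['location']) for b in env.boxes_of('wrist','tube_blue')])
E
```

```text
t 5.9 tcp [ 0.5126 -0.2497  0.2314] yaw 105.2 tz [ 0. -0. -1.] F [-1.07 -0.44 -0.68] gap 0.0853
tool shift mm [ 28.4  56.5 131.4] shares [1.42 2.83 6.57]
[(0.52, [361.4, 139.5])]
```

View pics/w1.png

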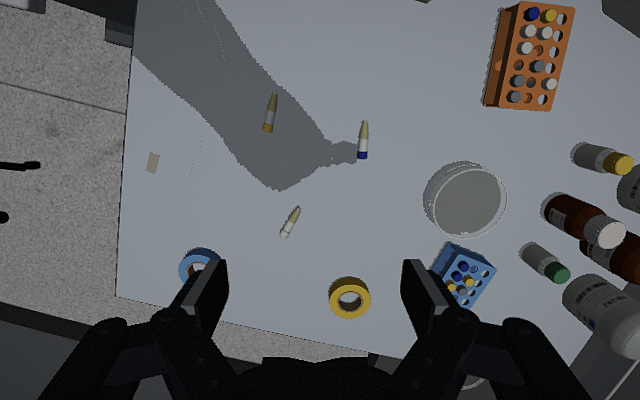

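```bash
python3 - <<'E'
from h import *
d=cam('wrist')
A=ray(d,(365,121),.006);B=ray(d,(362,159),.006);print((A+B)/2,np.linalg.norm(A-B),np.degrees(np.arctan2(*(A-B)[1::-1])))
s,r=st()
E
python3 -m pendant '[[[0.5,1,1],0,-1],[[0.5,1,1],0,-1],[[0.4,0.8,1],0,-1],[[0,0,1],0,-1],[[0,0,1],0,-1],[[0,0,1],0,-1],[[0,0,0.8],0,-1],[[0,0,0],0,-1]]'
python3 - <<'E'
from h import *
d=cam('wrist','w2'); to([.5597,-.2075,.004])
E
```

```text
[ 0.56093645 -0.20400492  0.006     ] 0.04525062002989958 103.36472476315502
t 6.05 tcp [ 0.5125 -0.25    0.2314] yaw 104.96 tz [ 0. -0. -1.] F [0.92 0.01 0.24] gap 0.0856
clock: 7.05
tcp_pos: [0.5582, -0.2087, 0.094]
orientation: [-0.001, 0.609, 0.793, -0.0]
wrist_force: [-0.8, -0.0, 0.1]
finger_gap: 0.0854
t 7.1 tcp [ 0.5589 -0.2091  0.095 ] yaw 104.97 tz [-0.001  0.    -1.   ] F [-0.3  -0.17  0.52] gap 0.0855
tool shift mm [ 1.3  1.2 91. ] shares [0.06 0.06 4.55]
```

View pics/w2.png

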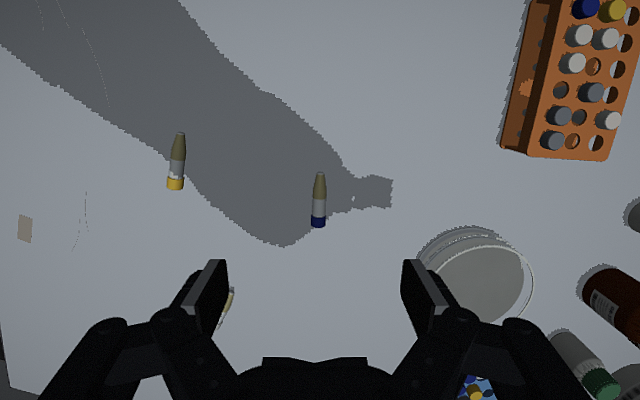

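```bash
python3 - <<'E'
from h import *
d=cam('wrist')
A=ray(d,(320,172),.006);B=ray(d,(318,227),.006);print((A+B)/2,np.linalg.norm(A-B),np.degrees(np.arctan2(*(A-B)[1::-1])))
t=cam('top')
print('dish left, near', ray(t,(362,127),.0),ray(t,(380,143),.0))
to(list(((A+B)/2)[:2])+[.003])
E
```

```text
[ 0.56137924 -0.20490102  0.006     ] 0.04662650207422218 103.33513195770287
dish left, near [ 7.13644760e-01 -2.02004100e-01 -1.11022302e-16] [ 0.66408728 -0.24251642  0.        ]
t 7.2 tcp [ 0.5597 -0.2096  0.0961] yaw 104.98 tz [ 0.001 -0.001 -1.   ] F [-0.75  0.7  -0.54] gap 0.0854
tool shift mm [ 4.2  2.8 93.1] shares [0.21 0.14 4.66]
```

```bash
python3 -m pendant '[[[0.16,0.1,1],0.2,-0.1],[[0,0,1],0,-0.1],[[0,0,1],0,-0.1],[[0,0,1],0,-0.1],[[0,0,0.55],0,-0.1],[[0,0,0],0,-0.1],[[0,0,0],0,-0.1]]'
python3 - <<'E'
from h import *
cam('wrist','w3'); to([.5607,-.206,.004])
E
```

```text
clock: 8.07
tcp_pos: [0.561, -0.2062, 0.0052]
orientation: [0.001, 0.617, 0.787, 0.0]
wrist_force: [-0.6, -0.2, 0.3]
finger_gap: 0.0471
t 8.12 tcp [ 0.5611 -0.2063  0.0054] yaw 103.78 tz [ 0.002 -0.001 -1.   ] F [-0.6  -0.51 -0.21] gap 0.0469
tool shift mm [ 0.4 -0.3  1.4] shares [ 0.02 -0.01  0.07]
```

View pics/w3.png

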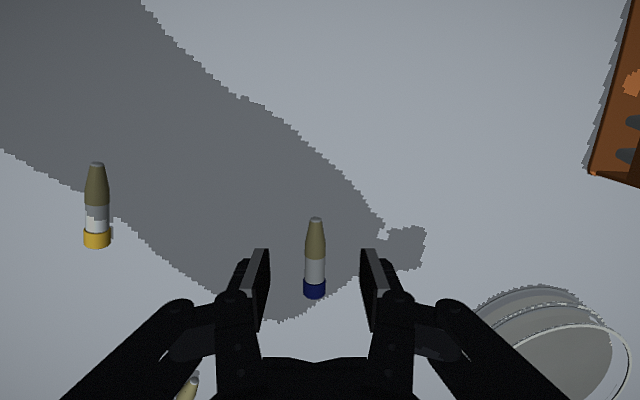

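```bash
python3 - <<'E'
from h import *
d=cam('wrist');print(proj(d,[.561,-.206,.006]))
A=ray(d,(316,217),.006);B=ray(d,(314,298),.006);print((A+B)/2,np.linalg.norm(A-B))
E
python3 -m pendant '[[[0,0,0.05],0,0.2],[[0,0,0],0,0.4],[[0,0,0],0,0.6],[[0,0,0],0,0.8],[[0,0,0],0,1],[[0,0,0],0,1],[[0,0,0],0,1],[[0,0,0],0,1]]' 40
```

```text
[314.79174622 261.8308396 ]
[ 0.56076529 -0.20470372  0.006     ] 0.04858173933752967
clock: 9.18
tcp_pos: [0.5604, -0.2059, 0.0035]
orientation: [0.0, 0.617, 0.787, 0.0]
wrist_force: [0.1, 0.2, 2.7]
finger_gap: 0.0112
```

```bash
python3 -m pendant '[[[0,0,-1],0,1],[[0,0,-1],0,1],[[0,0,-1],0,1],[[0,0,-1],0,1],[[0,0,-1],1,1],[[0,0,-1],1,1],[[0,0,0],0,1]]'
python3 - <<'E'
from h import *
cam('wrist','w4'); to([.5195,.1205,.12])
E
```

```text
clock: 10.05
tcp_pos: [0.5612, -0.2063, 0.1245]
orientation: [0.001, 0.696, 0.718, 0.0]
wrist_force: [0.3, -0.4, -0.7]
finger_gap: 0.0112
t 10.1 tcp [ 0.5605 -0.2059  0.1233] yaw 91.9 tz [ 0.001 -0.    -1.   ] F [ 0.79  0.59 -0.38] gap 0.0111
tool shift mm [327.6 -30.1   3.1] shares [16.38 -1.51  0.16]
```

View pics/w4.png

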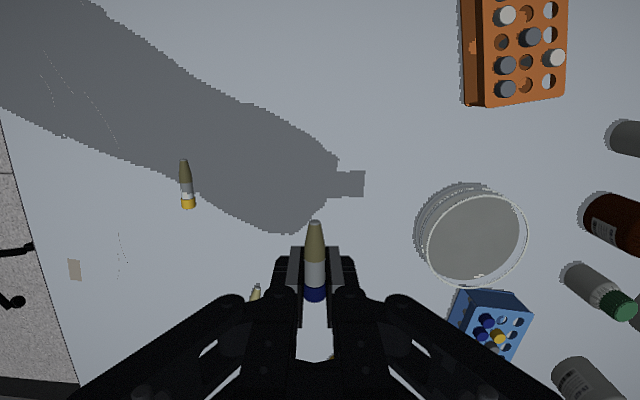

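```bash
python3 -m pendant '[[[1,-0.1,0],0,1],[[1,-0.1,0],0,1],[[1,-0.1,0],0,1],[[1,-0.1,0],0,1],[[1,-0.1,0],0,1],[[1,-0.1,0],0,1],[[1,-0.1,0],0,1],[[1,-0.1,0],0,1],[[1,-0.1,0],0,1],[[1,-0.1,0],0,1],[[1,-0.1,0],0,1],[[0,0,0],0,1]]'
python3 - <<'E'
from h import *
cam('wrist','w5'); to([.5195,.1205,.12])
E
```

```text
clock: 11.6
tcp_pos: [0.531, 0.015, 0.1233]
orientation: [-0.0, 0.695, 0.719, -0.0]
wrist_force: [0.4, -0.9, 0.2]
finger_gap: 0.011
t 11.65 tcp [0.5313 0.0142 0.1233] yaw 91.87 tz [ 0. -0. -1.] F [0.96 0.83 0.86] gap 0.0111
tool shift mm [106.6  -8.4   3.3] shares [ 5.33 -0.42  0.16]
```

View pics/w5.png

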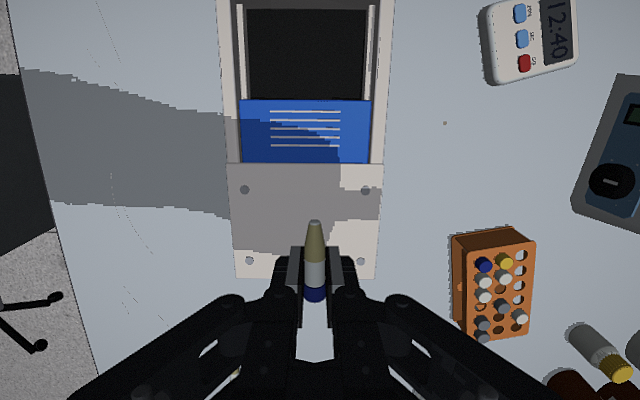

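```bash
python3 - <<'E'
from h import *
d=cam('wrist')
for n,p,z in [('coverL',(229,163),.048),('coverR',(385,163),.048),('cov backL',(235,278),.048),('cov backR',(377,278),.048),('lidL',(240,101),.041),('lidR',(371,101),.041),('floorTL',(248,9),.012),('floorTR',(367,9),.012)]:
    print(n,ray(d,p,z).round(4))
x=np.array([.5207,.0575]);
E
```

```text
coverL [0.4679 0.0489 0.048 ]
coverR [0.5811 0.0526 0.048 ]
cov backL [ 0.4672 -0.0483  0.048 ]
cov backR [ 0.5851 -0.0443  0.048 ]
lidL [0.4761 0.0921 0.041 ]
lidR [0.5683 0.0951 0.041 ]
floorTL [0.4775 0.157  0.012 ]
floorTR [0.565  0.1599 0.012 ]
```

```bash
python3 -m pendant '[[[1,-0.1,0],0,1],[[1,-0.1,0],0,1],[[1,-0.1,0],0,1],[[1,-0.1,0],0,1],[[1,0,0],0,1],[[0.55,0,0],0,1],[[0,0,1],0,1],[[0,0,1],0,1],[[0,0,1],0,1],[[0,0,0],0,1],[[0,0,0],0,1]]'
python3 - <<'E'
from h import *
cam('wrist','w6'); to([.521,.1255,.018])
E
```

```text
clock: 13.08
tcp_pos: [0.5203, 0.1241, 0.0639]
orientation: [0.0, 0.696, 0.718, 0.0]
wrist_force: [1.3, -0.0, 0.0]
finger_gap: 0.0112
t 13.12 tcp [0.5207 0.1241 0.0642] yaw 91.78 tz [ 0.001  0.    -1.   ] F [ 0.45  0.65 -0.73] gap 0.0109
tool shift mm [ 1.4  0.3 46.2] shares [0.07 0.02 2.31]
```

View pics/w6.png

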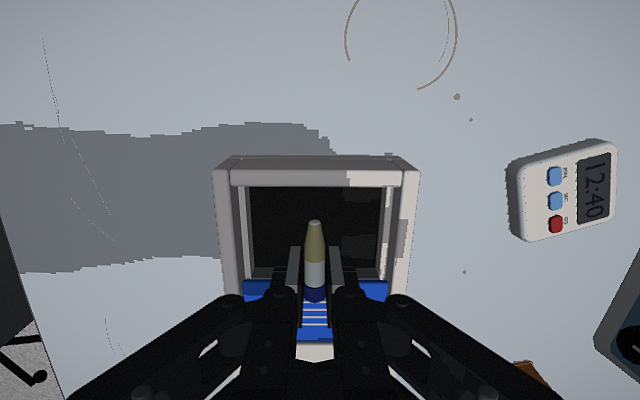

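```bash
python3 - <<'E'
from h import *
d=cam('wrist')
for n,p,z in [('wall in',(316,186),.044),('railL',(237,200),.044),('railR',(396,200),.044),('lid',(375,281),.041),('tube tip',(315,220),.067),('tube cap',(315,303),.067)]: print(n,ray(d,p,z).round(4))
st()
E
```

```text
wall in [0.5202 0.1598 0.044 ]
railL [0.4759 0.1502 0.044 ]
railR [0.5656 0.153  0.044 ]
lid [0.5598 0.0974 0.041 ]
tube tip [0.5199 0.1491 0.067 ]
tube cap [0.5215 0.0997 0.067 ]
t 13.18 tcp [0.5207 0.1241 0.0643] yaw 91.78 tz [ 0.002  0.    -1.   ] F [-0.3   0.88  0.36] gap 0.011
```

```bash
python3 -m pendant '[[[0.18,0,0.5],0,1],[[0,0,0.6],0,1],[[0,0,0.5],0,1],[[0,0,0.4],0,1],[[0,0,0.25],0,1],[[0,0,0],0,1],[[0,0,0],0,1]]'
python3 - <<'E'
from h import *
st()
E
```

```text
clock: 14.05
tcp_pos: [0.5201, 0.1277, 0.0185]
orientation: [0.0, 0.696, 0.718, 0.0]
wrist_force: [-0.6, -0.9, 0.8]
finger_gap: 0.0108
t 14.05 tcp [0.5201 0.1277 0.0185] yaw 91.79 tz [ 0.001 -0.    -1.   ] F [-0.56 -0.87  0.82] gap 0.0108
```

Release gently, partly opening, then back out.

```bash
python3 -m pendant '[[[0,0,0.06],0,0.68],[[0,0,0],0,0.6],[[0,0,0],0,0.5],[[0,0,0],0,0.5],[[0,0,0],0,0.5],[[0,0,0],0,0.5]]'
python3 -m pendant '[[[0,0,-0.5],0,0.5],[[0,0,-1],0,0.5],[[0,0,-1],0,0.5],[[-0.5,0,-1],0,0.5],[[-1,0,0],0,0.7],[[-1,0,0],0,1],[[-1,0,0],0,1],[[0,0,0],0,1]]'
python3 - <<'E'
from h import *
cam('wrist','w7'); st()
E
```

```text
clock: 14.8
tcp_pos: [0.5198, 0.1276, 0.0171]
orientation: [0.0, 0.696, 0.718, -0.0]
wrist_force: [-0.0, 0.3, -0.5]
finger_gap: 0.0215
clock: 15.8
tcp_pos: [0.5224, 0.0567, 0.0878]
orientation: [0.0, 0.697, 0.717, 0.0]
wrist_force: [-0.1, 0.7, -0.6]
finger_gap: 0.0001
t 15.85 tcp [0.5222 0.0574 0.0877] yaw 91.72 tz [ 0.001  0.    -1.   ] F [-0.05 -0.31  0.65] gap 0.0001
```

View pics/w7.png

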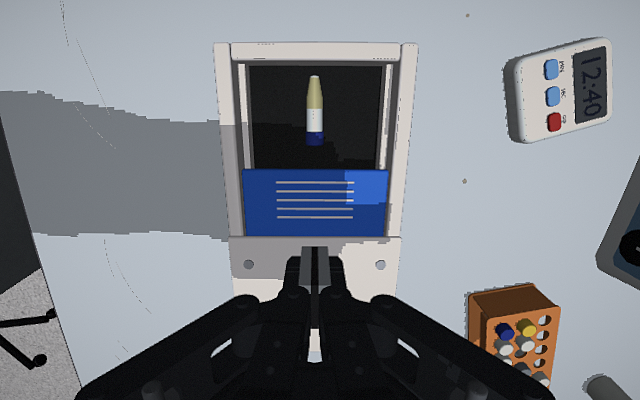

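```bash
python3 - <<'E'
from h import *
d=cam('wrist')
for n,p,z in [('coverL',(229,237),.048),('coverR',(402,237),.048),('lid',(243,169),.041),('lidR',(388,169),.041),('wallin',(316,61),.044),('tube tip',(315,75),.018),('cap',(315,145),.018)]: print(n,ray(d,p,z).round(4))
st()
E
```

```text
coverL [0.4659 0.0506 0.048 ]
coverR [0.58  0.054 0.048]
lid [0.4756 0.0951 0.041 ]
lidR [0.5675 0.0979 0.041 ]
wallin [0.5198 0.1594 0.044 ]
tube tip [0.5195 0.1534 0.018 ]
cap [0.5209 0.108  0.018 ]
t 15.9 tcp [0.5221 0.0578 0.0875] yaw 91.76 tz [ 0.001  0.    -1.   ] F [ 0.02 -0.47  0.64] gap 0.0002
```

```bash
cat >> h.py <<'E'
def favg(n=6):
    F=[]
    for _ in range(n):
        env.read_camera('wrist');s=env.get_state();F.append(list(s['wrist_force'])+list(s['tcp_pos']))
    F=np.array(F);print('avg F',F[:,:3].mean(0).round(2),'sd',F[:,:3].std(0).round(2),'tcp',F[:,3:].mean(0).round(4),'t',round(s['clock'],2))
E
python3 -m pendant '[[[0.9,0,0.7],0,1],[[0,0,0.6],0,1],[[0,0,0.4],0,1],[[0,0,0],0,1],[[0,0,0],0,1]]'
python3 - <<'E'
from h import *
favg()
E
```

```text
clock: 16.52
tcp_pos: [0.5216, 0.0756, 0.0531]
orientation: [0.0, 0.696, 0.718, -0.0]
wrist_force: [-0.3, 0.5, 1.1]
finger_gap: -0.0001
avg F [-0.08  0.13  0.21] sd [0.65 0.16 0.4 ] tcp [0.5218 0.0755 0.0534] t 16.82
```

```bash
python3 -m pendant '[[[0,0,0.1],0,1],[[0,0,0.1],0,1],[[0,0,0.1],0,1],[[0,0,0],0,1]]'
python3 -m pendant '[[[0,0,0.05],0,1],[[0,0,0.05],0,1],[[0,0,0],0,1]]'
```

```text
clock: 17.32
tcp_pos: [0.5212, 0.0757, 0.0468]
orientation: [-0.0, 0.696, 0.718, -0.0]
wrist_force: [-0.2, 0.0, -1.8]
finger_gap: 0.0001
clock: 17.7
tcp_pos: [0.5214, 0.0757, 0.045]
orientation: [-0.0, 0.696, 0.718, -0.0]
wrist_force: [-0.5, 0.2, 0.1]
finger_gap: 0.0
```

```bash
python3 -m pendant '[[[0,0,0.04],0,1],[[0,0,0],0,1]]'
```

```text
clock: 17.95
tcp_pos: [0.5214, 0.0757, 0.0442]
orientation: [-0.0, 0.696, 0.718, -0.0]
wrist_force: [0.0, 0.0, 0.2]
finger_gap: -0.0001
```

```bash
python3 -m pendant '[[[0,0,0.04],0,1],[[0,0,0],0,1]]'
```

```text
clock: 18.2
tcp_pos: [0.5214, 0.0757, 0.0434]
orientation: [0.0, 0.696, 0.718, -0.0]
wrist_force: [-0.0, 0.3, 0.4]
finger_gap: -0.0003
```

```bash
python3 -m pendant '[[[0,0,0.03],0,1],[[0,0,0],0,1]]'
```

```text
clock: 18.45
tcp_pos: [0.5214, 0.0757, 0.0428]
orientation: [0.0, 0.696, 0.718, -0.0]
wrist_force: [-0.0, 0.5, -0.5]
finger_gap: 0.0002
```

```bash
python3 -m pendant '[[[0,0,0.03],0,1],[[0,0,0],0,1]]'
```

```text
clock: 18.7
tcp_pos: [0.5214, 0.0757, 0.0422]
orientation: [-0.0, 0.696, 0.718, -0.0]
wrist_force: [0.7, -0.0, -0.4]
finger_gap: -0.0001
```

```bash
python3 -m pendant '[[[0,0,0.03],0,1],[[0,0,0],0,1]]'
```

```text
clock: 18.95
tcp_pos: [0.5215, 0.0757, 0.0417]
orientation: [0.0, 0.696, 0.718, -0.0]
wrist_force: [0.3, 0.5, 0.8]
finger_gap: 0.0001
```

```bash
python3 -m pendant '[[[0,0,0.03],0,1],[[0,0,0],0,1]]'
```

```text
clock: 19.2
tcp_pos: [0.5215, 0.0757, 0.0414]
orientation: [0.0, 0.696, 0.718, 0.0]
wrist_force: [-0.7, -1.4, 2.7]
finger_gap: -0.0
```

```bash
python3 -m pendant '[[[0,0,0.03],0,1],[[0,0,0],0,1]]'; python3 - <<'E'
from h import *
favg(4)
E
```

```text
clock: 19.45
tcp_pos: [0.5215, 0.0757, 0.041]
orientation: [0.0, 0.696, 0.718, 0.0]
wrist_force: [-0.9, 0.7, 6.6]
finger_gap: -0.0001
avg F [-1.8   0.25  6.36] sd [0.37 0.28 0.49] tcp [0.5215 0.0757 0.041 ] t 19.65
```

```bash
python3 -m pendant '[[[0,0,0.03],0,1],[[0,0,0.01],0,1],[[0,0,0],0,1]]'; python3 - <<'E'
from h import *
favg(4)
E
```

```text
clock: 20.02
tcp_pos: [0.5216, 0.0757, 0.0406]
orientation: [0.0, 0.696, 0.718, 0.0]
wrist_force: [-3.0, 0.6, 9.6]
finger_gap: -0.0
avg F [-2.94 -0.18  9.81] sd [0.48 0.52 0.3 ] tcp [0.5216 0.0757 0.0406] t 20.23
```

```bash
python3 -m pendant '[[[0,0,0.015],0,1],[[0.05,-0.01,0],0,1],[[0.1,0,0],0,1],[[0.1,0,0],0,1],[[0.1,0,0],0,1]]'; python3 - <<'E'
from h import *
favg(2)
E
```

```text
clock: 20.85
tcp_pos: [0.5214, 0.0815, 0.0405]
orientation: [0.001, 0.696, 0.718, -0.001]
wrist_force: [-2.9, -4.0, 11.1]
finger_gap: -0.0
avg F [-2.56 -3.95 10.92] sd [0.18 0.2  0.49] tcp [0.5214 0.0818 0.0405] t 20.95
```

```bash
python3 -m pendant '[[[0.15,0,0.008],0,1],[[0.2,0,0],0,1],[[0.2,0,0],0,1],[[0.2,0,0],0,1]]'; python3 - <<'E'
from h import *
cam('wrist','w8'); favg(2)
E
```

```text
clock: 21.45
tcp_pos: [0.521, 0.0966, 0.0405]
orientation: [0.001, 0.696, 0.718, -0.0]
wrist_force: [-2.9, -4.4, 12.2]
finger_gap: -0.0001
avg F [-3.07 -3.02 11.1 ] sd [0.58 0.47 0.9 ] tcp [0.521  0.097  0.0405] t 21.6
```

View pics/w8.png

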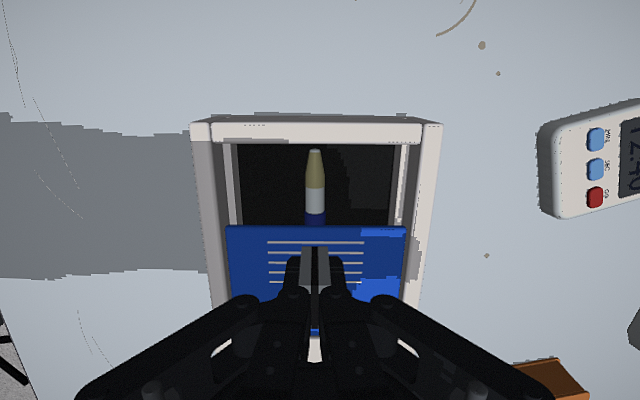

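```bash
python3 - <<'E'
from h import *
d=cam('wrist');print(ray(d,(316,226),.041),ray(d,(316,143),.044))
E
python3 -m pendant '[[[0.2,0,0.004],0,1],[[0.2,0,0],0,1],[[0.2,0,0],0,1],[[0.2,0,0],0,1]]'; python3 - <<'E'
from h import *
favg(2)
E
```

```text
[0.52092734 0.11786603 0.041     ] [0.51948717 0.16011345 0.044     ]
clock: 22.15
tcp_pos: [0.5206, 0.1126, 0.0405]
orientation: [0.001, 0.696, 0.718, -0.0]
wrist_force: [-2.8, -3.6, 11.2]
finger_gap: -0.0001
avg F [-3.05 -3.35 11.36] sd [0.32 0.53 0.33] tcp [0.5206 0.1131 0.0404] t 22.25
```

```bash
python3 -m pendant '[[[0.2,0,0.004],0,1],[[0.2,0,0],0,1],[[0.2,0,0],0,1],[[0.2,0,0],0,1],[[0.1,0,0],0,1]]'; python3 - <<'E'
from h import *
cam('wrist','w9');favg(2)
E
```

```text
clock: 22.88
tcp_pos: [0.5202, 0.1308, 0.0404]
orientation: [0.001, 0.696, 0.718, -0.0]
wrist_force: [-2.4, -3.3, 12.0]
finger_gap: 0.0001
avg F [-2.68 -2.62 11.52] sd [0.06 0.11 0.37] tcp [0.5202 0.131  0.0404] t 23.02
```

View pics/w9.png

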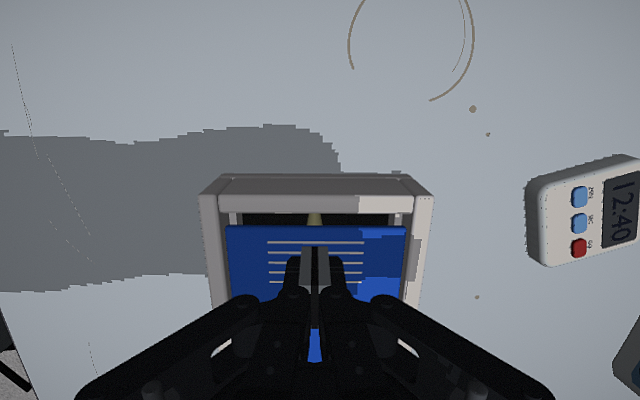

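```bash
python3 -m pendant '[[[0.1,0,0],0,1],[[0.1,0,0],0,1],[[0.1,0,0],0,1]]'; python3 -m pendant '[[[0.06,0,0],0,1],[[0.06,0,0],0,1]]'; python3 - <<'E'
from h import *
cam('wrist','w10');favg(2)
E
```

```text
clock: 23.4
tcp_pos: [0.52, 0.1367, 0.0404]
orientation: [0.001, 0.696, 0.718, -0.0]
wrist_force: [-2.0, -5.9, 10.9]
finger_gap: 0.0002
clock: 23.65
tcp_pos: [0.52, 0.1391, 0.0404]
orientation: [0.002, 0.696, 0.718, -0.0]
wrist_force: [-3.2, -4.8, 11.4]
finger_gap: 0.0003
avg F [-3.   -4.09 11.38] sd [0.46 0.07 0.52] tcp [0.52   0.1392 0.0404] t 23.8
```

View pics/w10.png

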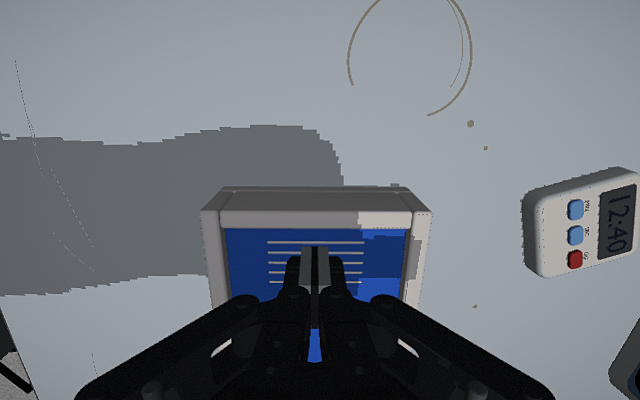

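```bash
python3 -m pendant '[[[0.06,0,0.004],0,1],[[0.06,0,0],0,1]]'; python3 -m pendant '[[[0.06,0,0],0,1],[[0.06,0,0],0,1],[[0,0,0],0,1]]'; python3 - <<'E'
from h import *
cam('wrist','w11');favg(2)
E
```

```text
clock: 24.05
tcp_pos: [0.52, 0.14, 0.0404]
orientation: [0.003, 0.697, 0.718, -0.001]
wrist_force: [-2.5, -8.8, 11.5]
finger_gap: -0.0001
clock: 24.42
tcp_pos: [0.5204, 0.1426, 0.0404]
orientation: [0.003, 0.697, 0.718, -0.001]
wrist_force: [-2.8, -7.4, 11.6]
finger_gap: -0.0002
avg F [-1.51 -8.09 11.56] sd [0.25 0.06 0.14] tcp [0.5204 0.1426 0.0404] t 24.57
```

View pics/w11.png

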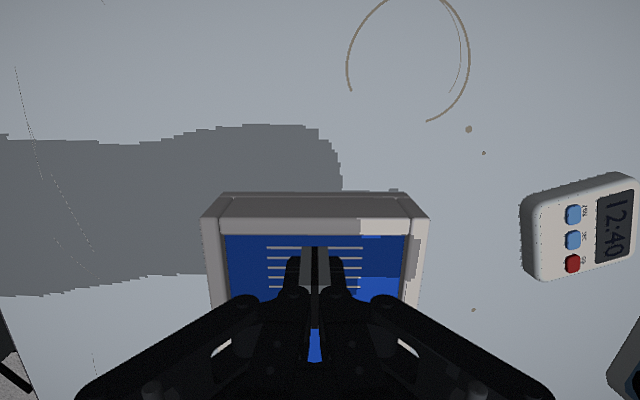

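```bash
python3 -m pendant '[[[0,0,-0.2],0,1],[[0,0,-0.4],0,1],[[0,0,-1],0,1],[[-1,0,-1],0,1],[[-1,0,-1],0,1],[[-1,0,-1],0,1],[[-1,0,-0.5],0,1],[[-1,0,0],0,1],[[0,0,0],0,1]]'; python3 - <<'E'
from h import *
d=cam('wrist','w12');favg(2)
t=cam('top');cv2.imwrite('pics/c3.png',cv2.resize(t['color'][165:250,210:450],None,fx=3.3,fy=3.3,interpolation=cv2.INTER_CUBIC))
E
```

```text
clock: 25.7
tcp_pos: [0.5223, 0.0442, 0.1411]
orientation: [-0.0, 0.697, 0.717, 0.0]
wrist_force: [-0.7, 0.2, 0.5]
finger_gap: -0.0001
avg F [-0.22 -0.05  0.8 ] sd [0.41 0.24 0.04] tcp [0.5219 0.0454 0.1408] t 25.85
```

View pics/w12.png

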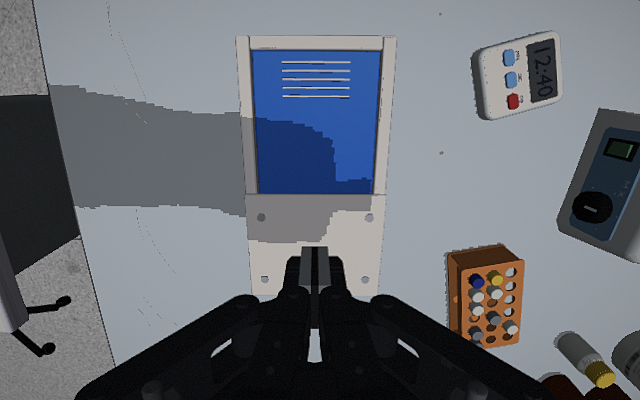

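View pics/c3.png

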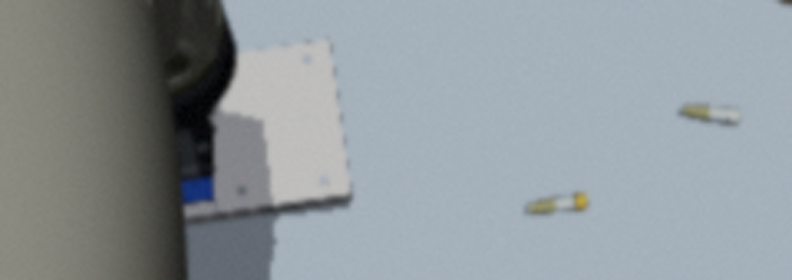

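```bash
python3 - <<'E'
from h import *
d=cam('wrist');c=d['color'];print(c[30:60,310].tolist())
for r,z in [(50,.042),(49,.044),(193,.048)]: print(r,ray(d,(316,r),z).round(4))
cv2.imwrite('pics/w13.png',cv2.resize(c[25:105,230:400],None,fx=4.5,fy=4.5,interpolation=cv2.INTER_NEAREST))
E
```

```text
[[166, 158, 152], [164, 158, 151], [164, 157, 150], [164, 157, 151], [166, 158, 152], [166, 159, 152], [156, 149, 142], [132, 129, 128], [171, 171, 175], [168, 173, 177], [168, 172, 177], [168, 172, 176], [168, 171, 175], [167, 172, 176], [169, 173, 177], [167, 171, 176], [168, 172, 176], [169, 173, 177], [168, 172, 176], [172, 177, 181], [160, 159, 161], [99, 104, 108], [65, 42, 34], [160, 69, 29], [166, 94, 49], [163, 89, 47], [163, 90, 49], [163, 89, 48], [163, 89, 48], [162, 90, 47]]
50 [0.5191 0.1603 0.042 ]
49 [0.519  0.1607 0.044 ]
193 [0.5227 0.0539 0.048 ]
```

View pics/w13.png

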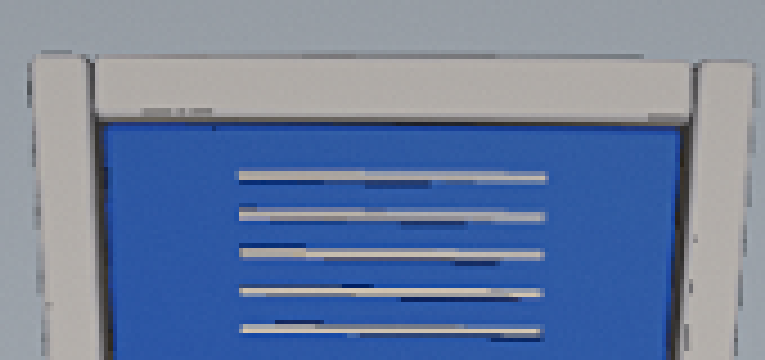

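```bash
python3 - <<'E'
from h import *
env.hand_in()
E
```

```text
the job is handed in; nothing more can be done
```

The blue-capped tube is lying in the well and the lid is slid shut over it. I handed the job in at about 26 s of the 61 s allowed; the hand-in gives no verdict.

- **Tube:** A wrist picture taken after I let go, with the lid still open, showed the tube on the well floor clear of the lid. It is under the lid now, so I could not look at it again.
- **Lid:** I found its top by touch about 2.5 mm below rail height and dragged it with roughly 11–12 N of downward force. The highest reading was 12.2 N, below the 16 N mark. At the end the sideways force rose from about 4 N to 8 N and the finger began to slip over the ribs, which marks the end stop. The last wrist picture shows the lid against the end wall, with a dark line about a pixel wide (roughly 1 mm) between them.
- **Other tubes:** In the last top picture the white- and yellow-capped tubes were where they started.
- **Arm:** It was clear of everything at z = 0.14 m, with the force reading near zero.

One measurement disagreed with the description: before I touched it, the lid's front edge measured about 5 mm further along than "fully open". It could be camera error or the lid starting slightly ajar. The tube still fitted in front of it.

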